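# Load a bearing sleeve into the gauge up its ramp

### The job

Push the long bronze bearing sleeve lying at the foot of the ramp slowly up the slope until it drops into the seat against the stop at the top; push it only, never pick it up, and do not let it run back down. Then press the start button on the control box fully down and let go. Leave the other things on the bench where they are.

Things in the scene. Friction and masses are not known exactly. Their poses are not given: they have to be found in the camera images.
- ramp: Fixed loading ramp of a sleeve gauge, aluminium, with grey side guides (inner faces at y = +-48 mm, outer +-54) that stand 14 mm above landing and slope, 18 mm above the seat floor. Origin: on the bench under the ramp; x points uphill, y across, z up. Along x: kerb, landing, slope, crest, seat, stop, then a white gauge head up to x = 171 mm, 57 mm tall.
- landing (a point): Middle of the level landing at the ramp's foot, at x = -95, z = 8 mm in the ramp's frame. The landing runs from x = -125 to -65 mm; at its outer end a 4 mm thick kerb rises 4 mm above it. The straight slope, about 8 degrees, begins at x = -65.
- crest (a point): Middle of the crest, the top edge of the slope, at x = 65, z = 26 mm in the ramp's frame. Beyond it the seat, a level trough 4 mm lower (floor at z = 22 mm) and 34 mm long, ends at the stop, a dark upright plate (face at x = 99 mm, top at z = 62 mm).
- sleeve: Lightly oiled bronze sleeve, a plain cylinder 40 mm in diameter and 90 mm long, about 0.3 to 0.55 kg, lying across the landing. Origin: its centre; y is its axis (nearly along the ramp's y); x and z turn as it rolls. It rolls freely, also back down the slope if not held from behind. Over the crest it drops 4 mm into the seat and stays there.
- seat (a point): Where the sleeve's centre lies when seated against the stop: x = 0.078, z = 0.042 in the ramp's frame.
- start (a joint): Round black start button on top of the grey control box, pressed straight down: 0 is up, 0.006 m fully down; the spring takes about 5 N and lifts it again.
- start_top (a point): Centre of the top face of the start button (28 mm across); moves down with it. The control box under it is 100 x 80 x 45 mm tall.
- spare_sleeve: short bronze sleeve standing upright beside the ramp, 40 mm across, 45 mm tall; to be left alone. Origin: at its middle, underside.
- collar: steel shaft collar lying flat beside the ramp, 44 mm across, 14 mm tall; to be left alone. Origin: at its middle, underside.
- parts_box: small cardboard box, 75 x 55 x 40 mm tall; to be left alone. Origin: at its middle, underside.
- solder_spool: spool standing on its flange, 56 mm across, 38 mm tall; to be left alone. Origin: at its middle, underside.
- screwdriver: screwdriver lying down, 170 mm long; to be left alone. Origin: at its middle, x along it.
- flux_jar: closed jar, 48 mm across, 55 mm tall; to be left alone. Origin: at its middle, underside.
- wrench: wrench lying flat, 150 mm long; to be left alone. Origin: at its middle, x along it.
Things that resemble listed ones, but are neither listed nor needed, are in the scene too. Leave any red or white look-alike of the sleeve alone.

How it is judged:
By the outcome, as a careful person would: the job done as asked, in the order asked, and still so for the second after the job is handed in, with the robot touching nothing.
It also fails if it takes over 58 s, if anything falls off the work surface, if the arm or the gripper's body presses on something with over 40 N, if the wrist force passes 120 N, or if a joint passes its speed limit or range.

### The arm

A 6-joint arm with a two-finger parallel gripper is mounted at the origin on the work surface. World frame = base frame: x ahead of the robot, y to its left, z up, the work surface at z = 0. Lengths are in m, angles in rad, forces in N, time in s.
With the tool pointing down it reaches from about 0.35 to 0.975 m from the base axis. Payload 4.9 kg.
Tool frame: the origin (TCP) lies midway between the tips of the shut fingers; the grasp point (between the pads) lies 19 mm behind it; z points along the fingers, y is the line along which they close (so a half turn about z gives the same grasp; the last joint's range is limited). The gripper opens to 85 mm and grips with 20 to 120 N. Pads are 22 mm wide; open, the fingers measure 114 mm over their backs; the gripper's body (76 mm by 85 mm) begins 54 mm behind the grasp point. The pads swing forward as they close: fully open they stand 13 mm farther back than shut.
Start: joints at [-1.448, 0.053, 1.613, -0, 1.476, -0.119], TCP at [0.15, -0.607, 0.231] pointing down, gripper open.
Joint ranges: [-3.01, 3.01], [-1.01, 2.22], [0.06, 2.58], [-1.02, 4.17], [0.09, 2.62], [-3.14, 3.14]. Speed limits (rad/s): [2.57, 2.57, 3.14, 3.14, 3.14, 3.14].

### API

Orientations are given as a rotation vector (axis times angle).
In Python, from station import ctrl gives the robot as it stands.
- The arm moves only by the tool carry_out, never from a script. Its argument "moves" is a list of rows, each an object of numbers: "x", "y", "z": the shift along the tool's x, y, z in units of 25 mm (1.0 is 25 mm); "turn": the turn about the tool's z in rad. In form: [{"x": .., "y": .., "z": .., "turn": ..}, ...]. A call has exactly 8 rows; each row shifts and turns the commanded pose from where the row before left it, along the tool's axes as they then stand; what a row does not reach is not made up. A row lasts 1/10 s, in which the tool goes at most 50 mm and 8.59 degrees, less where a joint would pass 70% of its speed; a pose out of reach is approached as far as the arm can. A call is refused whole if a number of a shift passes 1 or a number of a turn 0.15, either way. A call with a gripper value outside its range is refused whole. "grip" is the finger opening in mm, from 0 to 85.4, set as the call begins (left out, the last holds). The fingers move at their own pace and stop on an object; "newtons" is the grip in N (left out, the last holds). Time passes only in rows, so rows that do not move let the fingers close, or fill a call up. It gives the time, the measured TCP pose, the force, the opening and the grip force at its end, in the units of the state.
- ctrl.get_obs(): the state, without advancing time (a new reading comes with each control period).
- ctrl.get_image(name): name is "side" or "top"; returns the picture (384x512x3 uint8, red, green, blue); there is no depth.
- ctrl.calibration(name): a dict with "fx", "fy", "cx", "cy" (pixels), "R" (3x3) and "t" (3): a world point X has camera coordinates R X + t. Camera axes: x right, y down, z forward; pixel columns grow to the right and rows downward; lengths in m; the calibration is good to about 2 mm. A picture is of the moment at which its call begins. calibration takes no time and is no camera call.
- ctrl.finish_job(): hands the job in; it is judged then, once.
Trained networks look in the newest picture that a camera, given by its name, has taken for a name from the list of things; names that differ only in an ending like _2 or _b are one class to them, and where a whole thing is asked for, a point or a joint stands for the part that bears it (a point fixed in the world has none). Each returns a list of dicts, best first, with "confidence" (0 to 1); they miss things now and then, are a little off and sometimes report something else, mostly with a low value. They report only what shows in the picture. A call takes as long as a camera call. They do not tell look-alikes from the thing itself.
- ctrl.look_for(camera, query): "rect" ([left, top, width, height] in pixels, round what is visible of it).
- ctrl.mark_of(camera, query): "pixel" ([column, row] in pixels: a listed point, or the origin of a listed thing).
The state is a dict: "t": time; "q": joint angles; "dq": joint speeds; "effort": joint torques, N m; "tool_pos": TCP position; "tool_rot": TCP orientation; "contact_force": force on the tool from outside, world axes, zero at the start; "wrist_torque": the same for the moment, N m; "opening": finger opening in m; "grip_force": force on a finger pad.
Only numpy, scipy, OpenCV 4.12 (cv2) and the standard library are available. Lean on these libraries where they do the work, as an engineer would, in place of code of your own. Each camera call takes 0.05 s, during which the arm holds its last target. There are 200 camera calls.

## Working session

There is one attempt and no reset: what is moved stays moved. The work goes in short steps, Python scripts to look and compute and a tool call to move; the robot and the scene stay as the last step left them, time stands still between calls to the robot, and variables do not carry over. Pictures are saved under pics/ and viewed, at most 10 in all, crops included, and the job is handed in when it is done.

Besides the shell and the picture viewer there is one more tool, called after "Emit:" by a JSON object that holds its "op" and its "data". carry_out: Moves the arm, as the interface text tells. Its arguments: {"type":"object","properties":{"moves":{"type":"array"},"grip":{"type":"number"},"newtons":{"type":"number"}},"required":["moves"]}

```bash
mkdir -p pics
cat > h.py <<'E'
import numpy as np, cv2
from station import ctrl
def ray(cam,px):
    c=ctrl.calibration(cam);R=np.array(c["R"]);t=np.array(c["t"])
    d=R.T@np.array([(px[0]-c["cx"])/c["fx"],(px[1]-c["cy"])/c["fy"],1]);return -R.T@t,d
def at_z(cam,px,z):
    o,d=ray(cam,px);return o+d*(z-o[2])/d[2]
def proj(cam,X):
    c=ctrl.calibration(cam);p=np.array(c["R"])@X+np.array(c["t"]);return [c["cx"]+c["fx"]*p[0]/p[2],c["cy"]+c["fy"]*p[1]/p[2]]
def tri(p,q):
    o1,d1=ray("top",p);o2,d2=ray("side",q)
    s=np.linalg.lstsq(np.c_[d1,-d2],o2-o1,rcond=None)[0]
    a,b=o1+s[0]*d1,o2+s[1]*d2;return (a+b)/2,np.linalg.norm(a-b)
E
cat > m.py <<'E'
from h import *
np.set_printoptions(precision=4,suppress=True)
for c in("top","side"):
    cv2.imwrite(f"pics/{c}1.png",ctrl.get_image(c)[:,:,::-1])
    o,_=ray(c,(0,0));print(c,o)
Z=dict(ramp=0,landing=.008,crest=.026,seat=.042,sleeve=.028,start_top=None,spare_sleeve=0,parts_box=0,collar=0,flux_jar=0)
for n,z in Z.items():
    r={}
    for c in("top","side"):
        r[c]=ctrl.mark_of(c,n)
        for k in r[c][:3]: print(n,c,np.round(k["pixel"],1),round(k["confidence"],2), at_z(c,k["pixel"],z if z is not None else .055))
    if r["top"] and r["side"]: print("   tri",*tri(r["top"][0]["pixel"],r["side"][0]["pixel"]))
E
python3 m.py
```

```text
top [ 0.4162 -0.0238  1.1777]
side [ 0.293  -0.8044  0.6936]
ramp side [323.1 188. ] 0.28 [0.7183 0.0247 0.    ]
landing top [292.6 178.4] 0.63 [ 0.5947 -0.1254  0.008 ]
landing side [301.7 233.7] 0.56 [ 0.5972 -0.1321  0.008 ]
   tri [ 0.5976 -0.1264  0.0024] 0.004105169400414283
crest top [239.3 189.2] 0.77 [0.5614 0.0339 0.026 ]
crest top [139.4 251.9] 0.42 [0.3809 0.3248 0.026 ]
crest side [264.8 187.5] 0.57 [0.5603 0.0371 0.026 ]
   tri [0.5602 0.0339 0.0285] 0.001765275257063108
seat top [233.  193.4] 0.88 [0.5473 0.0514 0.042 ]
seat side [264.2 185.5] 0.85 [0.5549 0.0253 0.042 ]
seat side [356.6 289.3] 0.37 [ 0.6273 -0.3388  0.042 ]
   tri [0.5561 0.0512 0.0222] 0.013394709376643619
sleeve top [292.8 178.5] 0.74 [ 0.5914 -0.1242  0.028 ]
sleeve top [290.6 245.4] 0.7 [ 0.3955 -0.1142  0.028 ]
sleeve top [334.8 199.5] 0.63 [ 0.5279 -0.2462  0.028 ]
sleeve side [182.4 208.7] 0.9 [0.3458 0.0092 0.028 ]
sleeve side [291.1 276.6] 0.84 [ 0.5231 -0.2628  0.028 ]
sleeve side [298.6 229.2] 0.79 [ 0.5869 -0.1359  0.028 ]
   tri [ 0.4533 -0.1182  0.1546] 0.23517462572674222
start_top top 
[... 282 characters left out ...]
ide [298.  191.1] 0.8 [0.6497 0.0306 0.    ]
spare_sleeve side [223.3 117.5] 0.3 [0.5514 0.482  0.    ]
   tri [ 0.6584  0.0451 -0.0121] 0.0046409409599605525
parts_box top [171.6 152.1] 0.81 [0.6807 0.2409 0.    ]
parts_box top [125.6 197.6] 0.4 [0.5426 0.3778 0.    ]
parts_box side [279.9 150.3] 0.69 [0.6683 0.2335 0.    ]
   tri [ 0.6771  0.2435 -0.0067] 0.010099130001344485
collar top [248.1 221.1] 0.61 [0.4683 0.0093 0.    ]
collar side [233.3 205.2] 0.49 [0.4729 0.0214 0.    ]
   tri [0.469  0.0088 0.0107] 0.002342389652628365
flux_jar top [241.6 141.7] 0.81 [0.7108 0.0274 0.    ]
flux_jar side [322.6 187.4] 0.57 [0.7181 0.0275 0.    ]
   tri [0.7139 0.0264 0.001 ] 0.006818066001841363
```

View pics/top1.png

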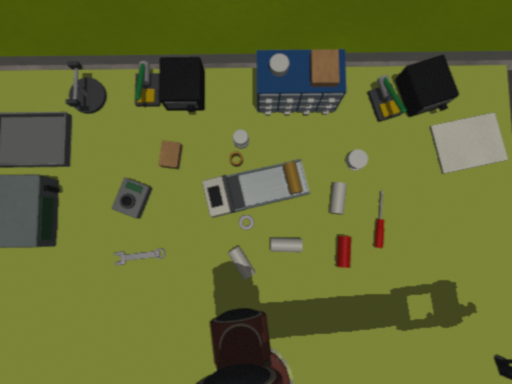

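View pics/side1.png

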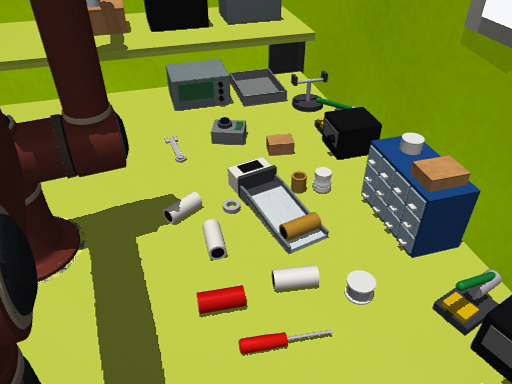

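The top view shows the ramp from about (305,180) at the landing to (205,197) at the gauge head. The bronze sleeve is at (293,178), with white and red look-alikes at (286,245), (338,198) and (344,251). The control box is at (131,198). The detected landing and crest points are 163 mm apart, against 160 mm expected. Next I'll zoom in to refine.

```bash
cat > m2.py <<'E'
from h import *
np.set_printoptions(precision=4,suppress=True)
t=cv2.imread("pics/top1.png")
s=cv2.imread("pics/side1.png")
A=cv2.resize(t[150:225,195:315],None,fx=5,fy=5,interpolation=2)   #600x375
B=cv2.resize(t[175:220,110:155],None,fx=5,fy=5,interpolation=2)  #225
C=cv2.resize(s[105:150,200:260],None,fx=5,fy=5,interpolation=2)  #300x225
im=np.zeros((600,600,3),np.uint8);im[:375,:600]=A;im[375:,:225]=B;im[375:,230:530]=C
cv2.imwrite("pics/z1.png",im)
print(tri((125.5,197.5),(226.1,117.4)))
# bronze sleeve mask in top, min-area rect
h=cv2.cvtColor(t,cv2.COLOR_BGR2HSV);m=cv2.inRange(h,(8,120,60),(22,255,255));m[:,:270]=0;m[:,315:]=0;m[:150]=0;m[215:]=0
c=max(cv2.findContours(m,0,1)[0],key=cv2.contourArea);r=cv2.minAreaRect(c);print(r)
b=cv2.boxPoints(r);print(np.array([at_z("top",p,.03) for p in b]),at_z("top",r[0],.038))
# predicted ramp outline from landing/crest
L=at_z("top",(292.6,178.4),.008);
Cc=at_z("top",(239.3,189.2),.026)
u=(Cc-L)[:2];u/=np.linalg.norm(u);v=np.array([-u[1],u[0]]);mid=(L+Cc)[:2]/2+.0*u
print(L,Cc,"u",u,"origin",mid)
for nm,x,y,z in [("kerbL",-.129,.054,.022),("kerbR",-.129,-.054,.022),("crestL",.065,.054,.04),("crestR",.065,-.054,.04),("headL",.171,.054,.057),("headR",.171,-.054,.057),("stopL",.099,.05,.062),("stopR",.099,-.05,.062)]:
    p=proj("top",np.r_[mid+u*x+v*y,z]);print(nm,np.round(p,1)); q=((np.array(p)-[195,150])*5).astype(int);cv2.circle(im,tuple(int(k) for k in q),4,(255,0,255),1)
cv2.imwrite("pics/z1.png",im)
for n in("start_top","start"):
    for c in("top","side"):
        print(n,c,[(np.round(k["rect"],1),round(k["confidence"],2)) for k in ctrl.look_for(c,n)[:3]])
E
python3 m2.py
```

```text
(array([0.5351, 0.3551, 0.0674]), np.float64(0.0010831253529687169))
((292.11767578125, 176.97061157226562), (30.55948829650879, 11.399173736572266), 75.96376037597656)
[[ 0.6361 -0.0956  0.03  ]
 [ 0.644  -0.1284  0.03  ]
 [ 0.5555 -0.1485  0.03  ]
 [ 0.5476 -0.1159  0.03  ]] [ 0.5944 -0.1215  0.038 ]
[ 0.5947 -0.1254  0.008 ] [0.5614 0.0339 0.026 ] u [-0.2048  0.9788] origin [ 0.5781 -0.0458]
kerbL [312.8 191.9]
kerbR [304.5 156.8]
crestL [248.5 205.4]
crestR [240.7 169.5]
headL [212.  212.9]
headR [204.4 176.3]
stopL [236.3 206. ]
stopR [229.  172.1]
start_top top [(array([122.3, 194.1,   8.4,  15.6]), 0.48), (array([375.2, 195.1,   9.1,  54.5]), 0.47)]
start_top side [(array([218.8, 117.7,   9.3,   6.7]), 0.39)]
start top []
start side [(array([224.7, 119.7,  -1. ,   1. ]), 0.62), (array([228. , 158.7,  99.4,  94.2]), 0.18)]
```

View pics/z1.png

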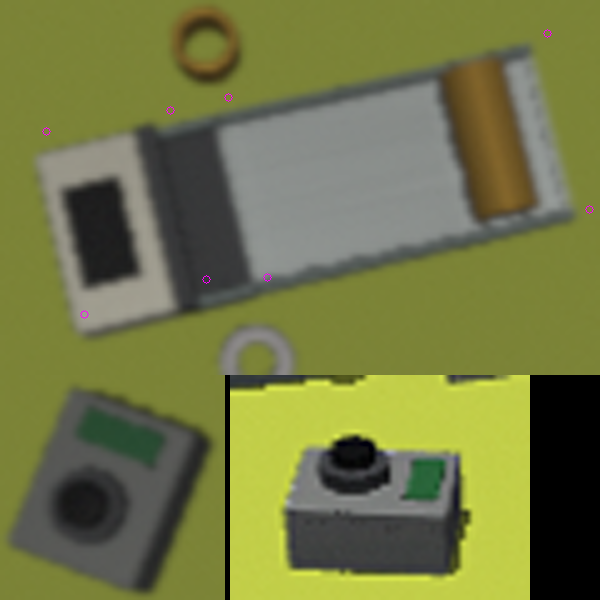

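The zoom shows the ramp corners at kerb (530,50) and (574,213) and at head (38,157) and (85,337). The sleeve is inside the guides on the landing, and the button is at (88,503) in the crop. I'll fit the ramp pose to these corners.

```bash
cat > m3.py <<'E'
from h import *
from scipy.optimize import least_squares
np.set_printoptions(precision=4,suppress=True)
P=[((-.129,-.054,.022),(530,50)),((-.129,.054,.022),(574,213)),((.171,-.054,.057),(38,157)),((.171,.054,.057),(85,337)),((.065,-.048,.035),(222,127)),((.065,.048,.035),(250,283))]
pix=[(np.array(q)+.5)/5-.5+[195,150] for _,q in P]
def W(p,X): c,s=np.cos(p[2]),np.sin(p[2]);return np.array([p[0]+c*X[0]-s*X[1],p[1]+s*X[0]+c*X[1],X[2]])
f=lambda p:np.concatenate([proj("top",W(p,X))-q for (X,_),q in zip(P,pix)])
r=least_squares(f,[.578,-.046,1.77]);p=r.x;print("ramp",p,"res px",r.fun)
S=at_z("top",(292.1,177.0),.036);d=S[:2]-p[:2];c,s=np.cos(p[2]),np.sin(p[2])
print("sleeve in ramp",c*d[0]+s*d[1],-s*d[0]+c*d[1])
for c2,q in(("side",None),):
  for X in [(-.129,-.054,.022),(.171,-.054,.057),(.171,.054,.057)]: print(proj("side",W(p,X)))
print("start",tri((127.2,200.2),(224.4,119.6)),at_z("top",(127.2,200.2),.06))
o=ctrl.get_obs();from scipy.spatial.transform import Rotation as Ro
print(o["tool_pos"],Ro.from_rotvec(o["tool_rot"]).as_matrix(),o["t"])
for x in(-.15,-.14,.045): print(x,W(p,(x,0,0)))
E
python3 m3.py
```

```text
ramp [ 0.5706 -0.038   1.8066] res px [ 0.536  -1.4174  1.0275  0.8877 -0.6958 -0.2717 -1.4369  0.1372 -0.8077
  0.0817  1.4349  0.498 ]
sleeve in ramp -0.08692832948155951 -0.003820099706981158
[np.float64(328.10064649462623), np.float64(229.87013162956254)]
[np.float64(261.7152041209548), np.float64(154.66520882970073)]
[np.float64(225.8915690732655), np.float64(165.81796114430568)]
start (array([0.5283, 0.3516, 0.0627]), np.float64(0.00011563342844083573)) [0.5287 0.3525 0.06  ]
[ 0.1497 -0.6068  0.2313] [[ 0.9709  0.2394  0.    ]
 [ 0.2394 -0.9709 -0.    ]
 [ 0.      0.     -1.    ]] 1.3
-0.15 [ 0.6056 -0.1838  0.    ]
-0.14 [ 0.6033 -0.1741  0.    ]
0.045 [0.5601 0.0058 0.    ]
```

Emit:
{"op": "carry_out", "data": {"moves": [{"turn": -0.14},{"turn": -0.14},{"turn": -0.14},{"turn": -0.14},{"turn": -0.14},{"turn": -0.14},{"turn": -0.14},{"turn": -0.14}], "grip": 45}}

```text
validation failed for argument at $.mo...
```

Emit:
{"op": "carry_out", "data": {"moves": [{"turn": -0.14},{"turn": -0.14},{"turn": -0.14},{"x": 0.6,"y": 0.9},{"x": 0.6,"y": 1},{"x": 0.6,"y": 1},{"x": 0.6,"y": 1},{"x": 0.6,"y": 1}]}}

```text
validation failed for argument at $.mo...
```

Emit:
{"op": "carry_out", "data": {"moves": [{"x": 0.6,"y": 1},{"x": 0.6,"y": 1},{"x": 0.6,"y": 1},{"x": 0.6,"y": 1},{"x": 0.6,"y": 1},{"x": 0.6,"y": 1},{"x": 0.6,"y": 1},{"x": 0.6,"y": 1}]}}

```text
validation failed for argument at $.mo...
```

Emit:
{"op": "carry_out", "data": {"moves": [{"x": 0.6,"y": 1},{"x": 0.6,"y": 1},{"x": 0.6,"y": 1},{"x": 0.5,"y": 1,"z": 0.5},{"x": 0.4,"y": 1,"z": 0.5},{"x": 0.2,"y": 1,"z": 0.5},{"y": 1,"z": 0.5},{"y": 0.7,"z": 0.5}]}}

```text
validation failed for argument at $.mo...
```

All four calls failed validation. I left out some keys, so rows probably need all four.

Emit:
{"op": "carry_out", "data": {"moves": [{"x": 0,"y": 0,"z": 0,"turn": -0.14},{"x": 0,"y": 0,"z": 0,"turn": -0.14},{"x": 0,"y": 0,"z": 0,"turn": -0.14},{"x": 0,"y": 0,"z": 0,"turn": -0.14},{"x": 0,"y": 0,"z": 0,"turn": -0.14},{"x": 0,"y": 0,"z": 0,"turn": -0.14},{"x": 0,"y": 0,"z": 0,"turn": -0.14},{"x": 0,"y": 0,"z": 0,"turn": -0.14}], "grip": 45}}

```text
t: 2.1
tool_pos: [0.1497, -0.6068, 0.2313]
tool_rot: [-2.435, -1.985, -0.0]
contact_force: [-0.8, 0.1, 0.0]
opening: 0.0449
grip_force: 0.0
```

Emit:
{"op": "carry_out", "data": {"moves": [{"x": 0,"y": 0,"z": 0,"turn": -0.14},{"x": 0,"y": 0,"z": 0,"turn": -0.14},{"x": 0,"y": 0,"z": 0,"turn": -0.14},{"x": 0.6,"y": 0.9,"z": 0,"turn": 0},{"x": 0.6,"y": 1,"z": 0,"turn": 0},{"x": 0.6,"y": 1,"z": 0,"turn": 0},{"x": 0.6,"y": 1,"z": 0,"turn": 0},{"x": 0.6,"y": 1,"z": 0,"turn": 0}]}}

```text
t: 2.9
tool_pos: [0.2545, -0.507, 0.2314]
tool_rot: [1.975, 2.443, -0.0]
contact_force: [-0.2, -0.0, 0.8]
opening: 0.0451
grip_force: 0.0
```

Emit:
{"op": "carry_out", "data": {"moves": [{"x": 0.6,"y": 1,"z": 0,"turn": 0},{"x": 0.6,"y": 1,"z": 0,"turn": 0},{"x": 0.6,"y": 1,"z": 0,"turn": 0},{"x": 0.6,"y": 1,"z": 0,"turn": 0},{"x": 0.6,"y": 1,"z": 0,"turn": 0},{"x": 0.6,"y": 1,"z": 0,"turn": 0},{"x": 0.6,"y": 1,"z": 0,"turn": 0},{"x": 0.6,"y": 1,"z": 0,"turn": 0}]}}

```text
t: 3.7
tool_pos: [0.4249, -0.3477, 0.2315]
tool_rot: [1.975, 2.443, -0.0]
contact_force: [0.5, 0.2, -0.2]
opening: 0.0446
grip_force: 0.0
```

Emit:
{"op": "carry_out", "data": {"moves": [{"x": 0.6,"y": 1,"z": 0,"turn": 0},{"x": 0.6,"y": 1,"z": 0,"turn": 0},{"x": 0.6,"y": 1,"z": 0,"turn": 0},{"x": 0.5,"y": 1,"z": 0.5,"turn": 0},{"x": 0.4,"y": 1,"z": 0.5,"turn": 0},{"x": 0.2,"y": 1,"z": 0.5,"turn": 0},{"x": 0,"y": 1,"z": 0.5,"turn": 0},{"x": 0,"y": 0.7,"z": 0.5,"turn": 0}]}}

```text
t: 4.5
tool_pos: [0.5986, -0.2367, 0.1684]
tool_rot: [1.974, 2.444, 0.0]
contact_force: [0.0, 0.9, 0.5]
opening: 0.0449
grip_force: 0.0
```

Emit:
{"op": "carry_out", "data": {"moves": [{"x": 0.3,"y": 0.2,"z": 0.7,"turn": -0.015},{"x": 0.3,"y": 0.2,"z": 0.7,"turn": 0},{"x": 0.3,"y": 0.2,"z": 0.8,"turn": 0},{"x": 0.3,"y": 0.1,"z": 0.7,"turn": 0},{"x": 0.3,"y": 0,"z": 0.6,"turn": 0},{"x": 0.3,"y": 0,"z": 0.6,"turn": 0},{"x": 0,"y": 0,"z": 0.3,"turn": 0},{"x": 0,"y": 0,"z": 0,"turn": 0}]}}

```text
t: 5.3
tool_pos: [0.6033, -0.1892, 0.0573]
tool_rot: [-1.955, -2.456, 0.001]
contact_force: [0.1, 0.6, 0.4]
opening: 0.0449
grip_force: 0.0
```

```bash
cat > v.py <<'E'
import sys
from h import *
n=sys.argv[1]; c1=[int(k) for k in sys.argv[2].split(",")]; c2=[int(k) for k in sys.argv[3].split(",")]
im=np.zeros((400,800,3),np.uint8)
for i,(c,k) in enumerate((("top",c1),("side",c2))):
    a=ctrl.get_image(c)[:,:,::-1];im[:,400*i:400*i+400]=cv2.resize(a[k[1]:k[1]+80,k[0]:k[0]+80],(400,400),interpolation=2)
cv2.imwrite(f"pics/{n}.png",im)
o=ctrl.get_obs();print(o["t"],np.round(o["tool_pos"],4),np.round(o["contact_force"],1))
E
python3 v.py z2 250,140 265,185
```

```text
5.4 [ 0.6047 -0.1901  0.0594] [-0.7 -0.1  0.3]
```

View pics/z2.png

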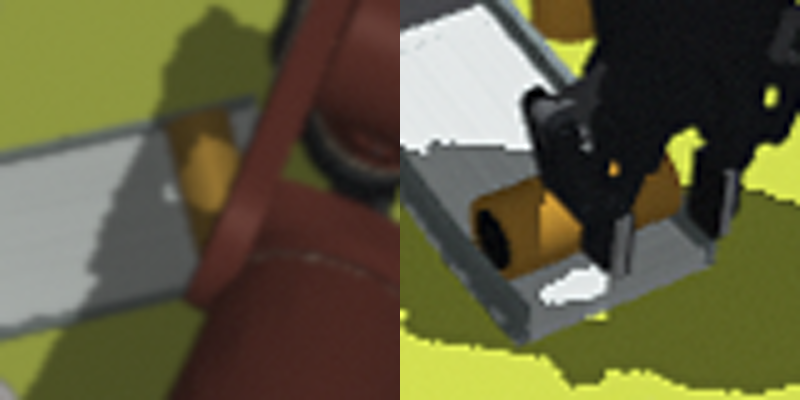

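The view shows both fingers behind the kerb, straddling the ramp axis, with the left tip at (615,270) and the right at (720,235). The sleeve is clear ahead of them. Lower the fingers, then creep forward.

Emit:
{"op": "carry_out", "data": {"moves": [{"x": 0,"y": 0.1,"z": 0.4,"turn": 0},{"x": 0,"y": 0,"z": 0.4,"turn": 0},{"x": 0,"y": 0,"z": 0.4,"turn": 0},{"x": 0,"y": 0,"z": 0.35,"turn": 0},{"x": 0,"y": 0,"z": 0,"turn": 0},{"x": 0.2,"y": 0,"z": 0,"turn": 0},{"x": 0.2,"y": 0,"z": 0,"turn": 0},{"x": 0.2,"y": 0,"z": 0,"turn": 0}]}}

```text
t: 6.2
tool_pos: [0.6037, -0.1741, 0.0207]
tool_rot: [1.956, 2.457, 0.001]
contact_force: [0.9, 0.4, 0.1]
opening: 0.0451
grip_force: 0.0
```

Emit:
{"op": "carry_out", "data": {"moves": [{"x": 0.1,"y": 0,"z": 0,"turn": 0},{"x": 0.1,"y": 0,"z": 0,"turn": 0},{"x": 0.1,"y": 0,"z": 0,"turn": 0},{"x": 0.1,"y": 0,"z": 0,"turn": 0},{"x": 0.1,"y": 0,"z": 0,"turn": 0},{"x": 0.1,"y": 0,"z": 0,"turn": 0},{"x": 0.1,"y": 0,"z": 0,"turn": 0},{"x": 0.1,"y": 0,"z": 0,"turn": 0}]}}

```text
t: 7.0
tool_pos: [0.5988, -0.1548, 0.02]
tool_rot: [-1.957, -2.458, 0.0]
contact_force: [0.0, -0.2, 0.6]
opening: 0.0452
grip_force: 0.0
```

Emit:
{"op": "carry_out", "data": {"moves": [{"x": 0.1,"y": 0,"z": 0,"turn": 0},{"x": 0.1,"y": 0,"z": 0,"turn": 0},{"x": 0.1,"y": 0,"z": 0,"turn": 0},{"x": 0.1,"y": 0,"z": 0,"turn": 0},{"x": 0.1,"y": 0,"z": 0,"turn": 0},{"x": 0.1,"y": 0,"z": 0,"turn": 0},{"x": 0.1,"y": 0,"z": 0,"turn": 0},{"x": 0.1,"y": 0,"z": 0,"turn": 0}]}}

```text
t: 7.8
tool_pos: [0.5944, -0.1353, 0.02]
tool_rot: [-1.957, -2.458, -0.0]
contact_force: [-0.1, -0.3, 0.9]
opening: 0.0451
grip_force: 0.1
```

Emit:
{"op": "carry_out", "data": {"moves": [{"x": 0.1,"y": 0,"z": -0.01,"turn": 0},{"x": 0.1,"y": 0,"z": -0.01,"turn": 0},{"x": 0.1,"y": 0,"z": -0.01,"turn": 0},{"x": 0.1,"y": 0,"z": -0.01,"turn": 0},{"x": 0.1,"y": 0,"z": -0.01,"turn": 0},{"x": 0.1,"y": 0,"z": -0.01,"turn": 0},{"x": 0.1,"y": 0,"z": -0.01,"turn": 0},{"x": 0.1,"y": 0,"z": -0.01,"turn": 0}]}}

```text
t: 8.6
tool_pos: [0.5898, -0.1158, 0.0221]
tool_rot: [-1.957, -2.458, 0.0]
contact_force: [-0.5, -2.0, 1.3]
opening: 0.0449
grip_force: 1.0
```

```bash
python3 v.py z3 240,140 255,180
```

```text
8.7 [ 0.5897 -0.1154  0.0218] [ 0.4 -0.8  0.4]
```

View pics/z3.png

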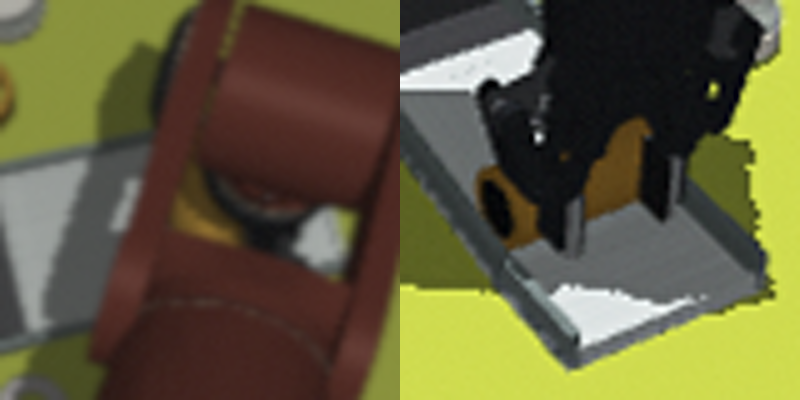

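The picture shows the sleeve square against both fingers on the slope, between the guides. I'll keep pushing.

Emit:
{"op": "carry_out", "data": {"moves": [{"x": 0.12,"y": 0,"z": -0.013,"turn": 0},{"x": 0.12,"y": 0,"z": -0.013,"turn": 0},{"x": 0.12,"y": 0,"z": -0.013,"turn": 0},{"x": 0.12,"y": 0,"z": -0.013,"turn": 0},{"x": 0.12,"y": 0,"z": -0.013,"turn": 0},{"x": 0.12,"y": 0,"z": -0.013,"turn": 0},{"x": 0.12,"y": 0,"z": -0.013,"turn": 0},{"x": 0.12,"y": 0,"z": -0.013,"turn": 0}]}}

```text
t: 9.5
tool_pos: [0.5845, -0.0923, 0.0247]
tool_rot: [-1.957, -2.458, 0.0]
contact_force: [0.1, -2.1, 2.0]
opening: 0.0448
grip_force: 1.0
```

Emit:
{"op": "carry_out", "data": {"moves": [{"x": 0.12,"y": 0,"z": -0.013,"turn": 0},{"x": 0.12,"y": 0,"z": -0.013,"turn": 0},{"x": 0.12,"y": 0,"z": -0.013,"turn": 0},{"x": 0.12,"y": 0,"z": -0.013,"turn": 0},{"x": 0.12,"y": 0,"z": -0.013,"turn": 0},{"x": 0.12,"y": 0,"z": -0.013,"turn": 0},{"x": 0.12,"y": 0,"z": -0.013,"turn": 0},{"x": 0.12,"y": 0,"z": -0.013,"turn": 0}]}}

```text
t: 10.3
tool_pos: [0.5791, -0.069, 0.0273]
tool_rot: [1.957, 2.458, 0.0]
contact_force: [0.6, -3.1, 0.2]
opening: 0.0454
grip_force: 1.0
```

Emit:
{"op": "carry_out", "data": {"moves": [{"x": 0.12,"y": 0,"z": -0.013,"turn": 0},{"x": 0.12,"y": 0,"z": -0.013,"turn": 0},{"x": 0.12,"y": 0,"z": -0.013,"turn": 0},{"x": 0.12,"y": 0,"z": -0.013,"turn": 0},{"x": 0.12,"y": 0,"z": -0.013,"turn": 0},{"x": 0.12,"y": 0,"z": -0.013,"turn": 0},{"x": 0.12,"y": 0,"z": -0.013,"turn": 0},{"x": 0.12,"y": 0,"z": -0.013,"turn": 0}]}}

```text
t: 11.1
tool_pos: [0.5737, -0.0456, 0.0299]
tool_rot: [-1.957, -2.458, -0.0]
contact_force: [0.9, -2.0, 1.0]
opening: 0.0451
grip_force: 1.0
```

```bash
python3 v.py z4 210,150 225,150
```

```text
11.2 [ 0.5735 -0.0451  0.0296] [ 0.7 -0.2  0.7]
```

View pics/z4.png

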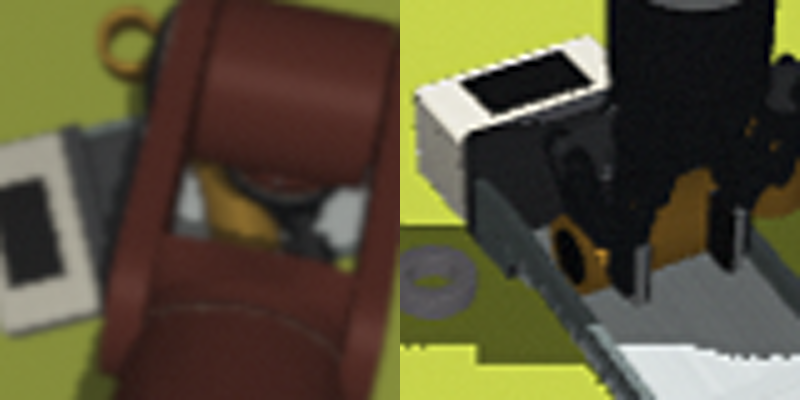

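The sleeve is about two thirds of the way up, square and held by both fingers.

Emit:
{"op": "carry_out", "data": {"moves": [{"x": 0.12,"y": 0,"z": -0.011,"turn": 0},{"x": 0.12,"y": 0,"z": -0.011,"turn": 0},{"x": 0.12,"y": 0,"z": -0.011,"turn": 0},{"x": 0.12,"y": 0,"z": -0.011,"turn": 0},{"x": 0.12,"y": 0,"z": -0.011,"turn": 0},{"x": 0.12,"y": 0,"z": -0.011,"turn": 0},{"x": 0.12,"y": 0,"z": -0.011,"turn": 0},{"x": 0.12,"y": 0,"z": -0.011,"turn": 0}]}}

```text
t: 12.0
tool_pos: [0.5684, -0.0222, 0.0321]
tool_rot: [1.957, 2.458, -0.0]
contact_force: [-0.4, -1.3, 1.1]
opening: 0.045
grip_force: 1.0
```

Emit:
{"op": "carry_out", "data": {"moves": [{"x": 0.1,"y": 0,"z": -0.011,"turn": 0},{"x": 0.1,"y": 0,"z": -0.011,"turn": 0},{"x": 0.1,"y": 0,"z": -0.01,"turn": 0},{"x": 0.1,"y": 0,"z": -0.01,"turn": 0},{"x": 0.1,"y": 0,"z": -0.01,"turn": 0},{"x": 0.1,"y": 0,"z": -0.01,"turn": 0},{"x": 0.1,"y": 0,"z": 0,"turn": 0},{"x": 0.1,"y": 0,"z": 0,"turn": 0}]}}

```text
t: 12.8
tool_pos: [0.5636, -0.0024, 0.0334]
tool_rot: [-1.956, -2.457, -0.0]
contact_force: [0.0, 0.0, -1.0]
opening: 0.045
grip_force: 0.0
```

Emit:
{"op": "carry_out", "data": {"moves": [{"x": 0.08,"y": 0,"z": 0,"turn": 0},{"x": 0.08,"y": 0,"z": 0,"turn": 0},{"x": 0.08,"y": 0,"z": 0,"turn": 0},{"x": 0.08,"y": 0,"z": 0,"turn": 0},{"x": 0,"y": 0,"z": 0,"turn": 0},{"x": 0,"y": 0,"z": 0,"turn": 0},{"x": 0,"y": 0,"z": 0,"turn": 0},{"x": 0,"y": 0,"z": 0,"turn": 0}]}}

```text
t: 13.6
tool_pos: [0.5622, 0.0048, 0.0336]
tool_rot: [1.957, 2.458, 0.0]
contact_force: [-1.1, -0.1, 0.3]
opening: 0.0452
grip_force: 0.0
```

```bash
python3 v.py z5 200,150 225,140
```

```text
13.7 [0.5622 0.0048 0.0336] [-0.6 -0.4  0.1]
```

View pics/z5.png

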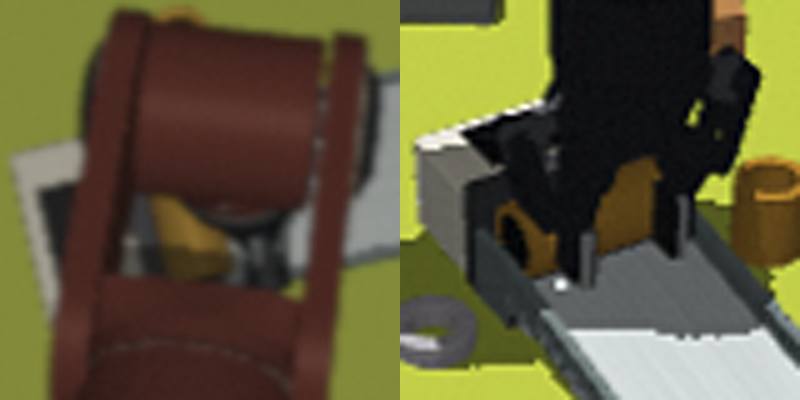

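The sleeve is lying in the seat and no force is on the fingers. I'll back off and lift, then check it on the way.

Emit:
{"op": "carry_out", "data": {"moves": [{"x": -0.2,"y": 0,"z": 0,"turn": 0},{"x": -0.4,"y": 0,"z": -0.1,"turn": 0},{"x": -0.2,"y": 0,"z": -0.5,"turn": 0},{"x": 0,"y": 0,"z": -1,"turn": 0},{"x": 0,"y": 0,"z": -1,"turn": 0},{"x": 0,"y": 0,"z": -1,"turn": 0},{"x": 0,"y": 0,"z": -1,"turn": 0},{"x": 0,"y": 0,"z": -0.8,"turn": 0}]}}

```text
t: 14.5
tool_pos: [0.5675, -0.0153, 0.1718]
tool_rot: [1.956, 2.455, 0.002]
contact_force: [-0.8, 0.0, -1.2]
opening: 0.0447
grip_force: 0.0
```

Emit:
{"op": "carry_out", "data": {"moves": [{"x": 0.8,"y": 0.2,"z": 0,"turn": 0},{"x": 1,"y": 0.2,"z": 0,"turn": 0},{"x": 1,"y": 0.2,"z": 0,"turn": 0},{"x": 1,"y": 0.2,"z": 0,"turn": 0},{"x": 1,"y": 0.2,"z": 0,"turn": 0},{"x": 1,"y": 0.2,"z": 0,"turn": 0},{"x": 1,"y": 0.2,"z": 0,"turn": 0},{"x": 1,"y": 0.2,"z": 0,"turn": 0}], "grip": 0}}

```text
t: 15.3
tool_pos: [0.5624, 0.1849, 0.17]
tool_rot: [1.957, 2.456, 0.002]
contact_force: [0.5, -0.8, 0.7]
opening: 0.0002
grip_force: 0.0
```

```bash
python3 v.py z6 200,150 225,140
python3 - <<'E'
from h import *
r={c:ctrl.mark_of(c,"start_top") for c in("top","side")}
for c in r:
  for k in r[c][:3]: print(c,np.round(k["pixel"],1),round(k["confidence"],2),at_z(c,k["pixel"],.063).round(4))
E
```

```text
15.4 [0.5621 0.1863 0.1699] [-0.3 -1.3  0.8]
side [226.4 117.7] 0.61 [0.5368 0.3613 0.063 ]
```

View pics/z6.png

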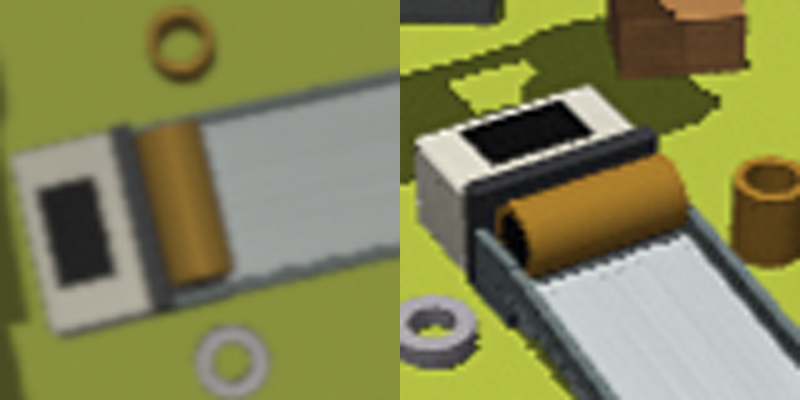

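The sleeve is seated against the stop. In the top half the sleeve is at about (185,200), flush with the dark plate. Now move over the button.

Emit:
{"op": "carry_out", "data": {"moves": [{"x": 0.9,"y": 0.1,"z": 0,"turn": 0},{"x": 1,"y": 0.1,"z": 0,"turn": 0},{"x": 1,"y": 0,"z": 0.3,"turn": 0},{"x": 1,"y": 0,"z": 0.4,"turn": 0},{"x": 1,"y": 0,"z": 0.4,"turn": 0},{"x": 1,"y": 0,"z": 0.5,"turn": 0},{"x": 0.85,"y": 0,"z": 0.6,"turn": 0},{"x": 0,"y": 0,"z": 0.6,"turn": 0}]}}

```text
t: 16.3
tool_pos: [0.5292, 0.3508, 0.0988]
tool_rot: [1.955, 2.459, 0.002]
contact_force: [-0.5, -0.5, -0.2]
opening: 0.0001
grip_force: 0.0
```

```bash
python3 v.py z7 90,160 190,80
```

```text
16.4 [0.5278 0.3481 0.0959] [-0.8 -1.5 -0.5]
```

View pics/z7.png

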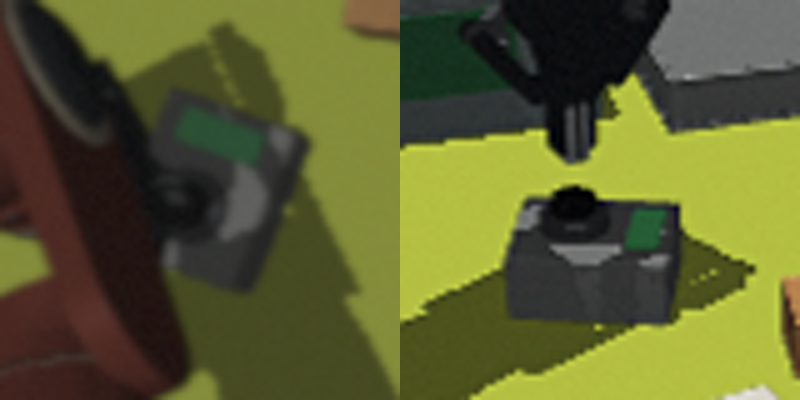

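The fingertip at column 573 lines up with the button at column 574. Now press.

Emit:
{"op": "carry_out", "data": {"moves": [{"x": 0.06,"y": 0,"z": 0.2,"turn": 0},{"x": 0.06,"y": 0,"z": 0.2,"turn": 0},{"x": 0,"y": 0,"z": 0.2,"turn": 0},{"x": 0,"y": 0,"z": 0.2,"turn": 0},{"x": 0,"y": 0,"z": 0.2,"turn": 0},{"x": 0,"y": 0,"z": 0.1,"turn": 0},{"x": 0,"y": 0,"z": 0.1,"turn": 0},{"x": 0,"y": 0,"z": 0,"turn": 0}]}}

```text
t: 17.2
tool_pos: [0.5281, 0.3528, 0.0681]
tool_rot: [-1.957, -2.458, 0.001]
contact_force: [0.2, -0.7, -0.4]
opening: -0.0002
grip_force: 0.0
```

Emit:
{"op": "carry_out", "data": {"moves": [{"x": 0,"y": 0,"z": 0.04,"turn": 0},{"x": 0,"y": 0,"z": 0.04,"turn": 0},{"x": 0,"y": 0,"z": 0.04,"turn": 0},{"x": 0,"y": 0,"z": 0.04,"turn": 0},{"x": 0,"y": 0,"z": 0,"turn": 0},{"x": 0,"y": 0,"z": 0,"turn": 0},{"x": 0,"y": 0,"z": 0,"turn": 0},{"x": 0,"y": 0,"z": 0,"turn": 0}]}}

```text
t: 18.0
tool_pos: [0.5285, 0.353, 0.0648]
tool_rot: [1.957, 2.458, 0.001]
contact_force: [0.6, -0.4, 2.1]
opening: -0.0002
grip_force: 1.3
```

Contact is at about z = 0.065. I'll go on down.

Emit:
{"op": "carry_out", "data": {"moves": [{"x": 0,"y": 0,"z": 0.04,"turn": 0},{"x": 0,"y": 0,"z": 0.04,"turn": 0},{"x": 0,"y": 0,"z": 0.04,"turn": 0},{"x": 0,"y": 0,"z": 0.04,"turn": 0},{"x": 0,"y": 0,"z": 0,"turn": 0},{"x": 0,"y": 0,"z": 0,"turn": 0},{"x": 0,"y": 0,"z": 0,"turn": 0},{"x": 0,"y": 0,"z": 0,"turn": 0}]}}

```text
t: 18.8
tool_pos: [0.5285, 0.353, 0.0611]
tool_rot: [1.957, 2.458, 0.001]
contact_force: [-0.8, 0.0, 5.1]
opening: 0.0001
grip_force: 2.6
```

Emit:
{"op": "carry_out", "data": {"moves": [{"x": 0,"y": 0,"z": 0.04,"turn": 0},{"x": 0,"y": 0,"z": 0.04,"turn": 0},{"x": 0,"y": 0,"z": 0,"turn": 0},{"x": 0,"y": 0,"z": 0,"turn": 0},{"x": 0,"y": 0,"z": 0,"turn": 0},{"x": 0,"y": 0,"z": 0,"turn": 0},{"x": 0,"y": 0,"z": 0,"turn": 0},{"x": 0,"y": 0,"z": 0,"turn": 0}]}}

```text
t: 19.6
tool_pos: [0.5286, 0.3531, 0.0609]
tool_rot: [1.957, 2.458, 0.0]
contact_force: [-4.8, -2.5, 13.6]
opening: 0.0
grip_force: 6.8
```

Emit:
{"op": "carry_out", "data": {"moves": [{"x": 0,"y": 0,"z": 0.04,"turn": 0},{"x": 0,"y": 0,"z": 0,"turn": 0},{"x": 0,"y": 0,"z": 0,"turn": 0},{"x": 0,"y": 0,"z": 0,"turn": 0},{"x": 0,"y": 0,"z": 0,"turn": 0},{"x": 0,"y": 0,"z": 0,"turn": 0},{"x": 0,"y": 0,"z": 0,"turn": 0},{"x": 0,"y": 0,"z": 0,"turn": 0}]}}

```text
t: 20.4
tool_pos: [0.5287, 0.3531, 0.0608]
tool_rot: [1.956, 2.458, -0.0]
contact_force: [-7.5, -3.1, 18.0]
opening: 0.0002
grip_force: 8.9
```

The button is bottomed out: z holds at 0.061 while the force rises. Release and lift.

Emit:
{"op": "carry_out", "data": {"moves": [{"x": 0,"y": 0,"z": -0.2,"turn": 0},{"x": 0,"y": 0,"z": -0.3,"turn": 0},{"x": 0,"y": 0,"z": -0.6,"turn": 0},{"x": 0,"y": 0,"z": -1,"turn": 0},{"x": 0,"y": 0,"z": -1,"turn": 0},{"x": 0,"y": 0,"z": -1,"turn": 0},{"x": 0,"y": 0,"z": 0,"turn": 0},{"x": 0,"y": 0,"z": 0,"turn": 0}]}}

```text
t: 21.2
tool_pos: [0.5284, 0.3529, 0.1605]
tool_rot: [1.957, 2.457, 0.001]
contact_force: [0.3, -1.6, -0.3]
opening: -0.0005
grip_force: 0.0
```

Run:
```python
from h import *
cv2.imwrite("pics/end.png",np.hstack([ctrl.get_image(c)[60:300,90:350,::-1] for c in("top","side")]));print(ctrl.get_obs()["tool_pos"])
```

```text
[0.52735683 0.35232683 0.15830656]
```

View pics/end.png

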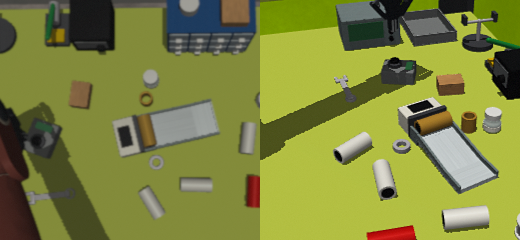

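The sleeve is seated at (147,130), the button is up again at (397,62), and nothing else has moved. Handing in.

```bash
python3 -c "
from station import ctrl
print(ctrl.finish_job())"
```

```text
the job is handed in; nothing more can be done
None
```

I pushed the sleeve up the ramp into the seat against the stop, then pressed the start button fully down and let it go; the last picture showed nothing else moved, and I handed the job in at about 21 s (no verdict came back).

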